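# Load the clamshell bottle carrier, pin it and hold it shut

## Robot

A 6-joint arm with a two-finger parallel gripper is mounted at the origin on a cart in front of the work surface, level with it; the furniture and walls round the work are solid. World frame = base frame: x ahead of the robot, y to its left, z up, the work surface at z = 0. Lengths are in mm, angles in rad, forces in N, time in s.
With the tool pointing down it reaches from about 275 to 750 mm from the base axis. Payload 10.2 kg.
Tool frame: the origin (TCP) lies on the centre line of the jaws, within the pads' length; the fingertips stand 17 mm ahead of it and the grasp point (between the pads) lies 2 mm behind it; z points along the fingers, y is the line along which they close (so a half turn about z gives the same grasp; the last joint's range is limited). The gripper opens to 85 mm and grips with 20 to 120 N. Pads are 22 mm wide; open, the fingers measure 114 mm over their backs; the gripper's body (76 mm by 85 mm) begins 54 mm behind the grasp point. The pads swing forward as they close: fully open they stand 13 mm farther back than shut.
Start: joints at [1.082, 0.313, 1.498, -0, 1.331, -0.223], TCP at [137.92, 506.566, 248.294] pointing down, gripper open.
Joint ranges: [-2.94, 2.94], [-0.97, 2.17], [0.19, 2.56], [-1.23, 4.37], [0.02, 3.11], [-2.88, 2.88]. Speed limits (rad/s): [2.39, 2.39, 3.01, 3.14, 3.14, 3.14].

## Interface

Orientations are given as a unit quaternion [w, x, y, z].
In Python, from rig import ctrl gives the robot as it stands. The module is installed in compiled form; this text tells all that it offers.
- The arm moves only by the shell command python3 -m jog 'ROWS' [FORCE]. ROWS is JSON, a list of rows, each an object with "delta_pos": the shift along the world's x, y, z in mm, a list of three; "angular": the turn, a rotation vector about the world's x, y, z in rad, a list of three; "fingers": the opening, from 0 (shut) to 1 (fully open). In form: [{"delta_pos": [tx, ty, tz], "angular": [rx, ry, rz], "fingers": fingers}, ...]. A call has 1 to 10 rows; each row is the pose to reach, as a shift and turn from the pose commanded when the call began; what a row does not reach only later rows make up. A row lasts 1/8 s, in which the tool goes at most 62.5 mm and 10.7 degrees, less where a joint would pass 70% of its speed; a pose out of reach is approached as far as the arm can. A call with a gripper value outside its range is refused whole. The fingers move at their own pace and stop on an object; FORCE is the grip in N (left out, the last holds). Time passes only in rows, so rows that repeat a pose let the fingers close. It gives the time, the measured TCP pose, the force, the opening and the grip force at its end, in the units of the state.
- ctrl.sense(): the state, without advancing time (a new reading comes with each control period).
- ctrl.capture(name): name is "side" or "top" or "wrist"; returns a dict with "pixels" (384x512x3 uint8, blue, green, red), "fx", "fy", "cx", "cy" (pixels), "R" (3x3) and "t" (3): a world point X has camera coordinates R X + t. Camera axes: x right, y down, z forward; pixel columns grow to the right and rows downward; lengths in mm; the calibration is good to about 2 mm. The wrist camera is an equidistant fisheye: a pixel r from the principal point sees the ray r / f radians off the axis. A picture is of the moment at which its call begins. There is no depth.
- ctrl.finish_job(): hands the job in; it is judged then, once.
The state is a dict: "time_s": time; "joints": joint angles; "dq": joint speeds; "tau": joint torques, N m; "eef_pos": TCP position; "ee_rot": TCP orientation; "force": force on the tool from outside, world axes, zero at the start; "wrist_torque": the same for the moment, N m; "grip_width": opening from 0.0 (shut) to 1.0 (fully open); "grip_force": force on a finger pad.
Only numpy, scipy, OpenCV 4.12 (cv2) and the standard library are available. Lean on these libraries where they do the work, as an engineer would, in place of code of your own. Each camera call takes 0.05 s, during which the arm holds its last target. There are 200 camera calls.

## Task

Load the hinged clamshell bottle carrier from the hinge outwards: first stand the big bottle in the large well beside the hinge and let it go, then do the same with the small bottle in the small well. Swing the front half fully shut, take the locking pin from its stand and push it down through the aligned holes until its collar sits on the top lug, then let go of the pin. Finish holding: squeeze the two finger tabs together firmly between the gripper's fingers so that the halves stay pressed shut, and stop there without letting go; leave the clamp block, tape roll and nose cone alone.

Things in the scene. Friction and masses are not known exactly. Their poses are not given: they have to be found in the camera images.
- carrier: Clamshell bottle carrier, fixed: base plate 70 x 222 x 10 mm, two aluminium half-shells meeting at an upright seam. Origin on the bench under the seam; +y along the seam to the hinge, +x from the seam to the fixed half (swinging half on the robot's side, -x). y in mm: hinge 95, large well 47, small well -11, tabs -49, pin hole -85. Shell bands end 25 mm above the bench, outer radii 30 and 23 mm.
- swing (a joint): Angle of the swinging half about the upright hinge axis, rad: 0 = fully shut (a hard stop; the holes line up), grows as it opens towards the robot, to 1.7 at most. The hinge is slightly stiff (0.06 N m) and stays where it is left. Seen from above it closes counter-clockwise.
- swing_hinge (a point): Point on the upright hinge axis, 30 mm above the bench.
- swing_tab_center (a point): Centre of the finger tab of the swinging half: an upright aluminium plate 10 mm thick (x), 28 mm along the seam (y), from 11 to 49 mm above the bench, 144 mm from the hinge axis. Turns with the swinging half; shut, its axes are the carrier's. Its seam face is 5 mm towards +x from this point.
- fixed_tab_center (a point): Centre of the finger tab of the fixed half, same size, 30 mm above the bench; opposite the other tab when shut (the two together are then 21 mm thick, seam between).
- big_well (a point): Centre of the floor of the large well: a round recess 50 mm wide, 6 mm deep in the base plate; its floor is 4 mm above the bench. Half-round bands of 27 mm inner radius stand round it.
- small_well (a point): Centre of the floor of the small well: a recess 35 mm wide, 6 mm deep; floor 4 mm above the bench, bands of 20 mm inner radius round it.
- lock_hole (a point): Centre of the pin hole at the top face of the upper lug of the fixed half, 40 mm above the bench; hole 13 mm wide with a 2 mm chamfer. The lugs are 28 x 28 x 8 mm; below the upper lug come the swinging half's lug (22 to 30 mm) and the lower fixed lug (12 to 20 mm), in line when the carrier is shut.
- big_center (a point): Centre of the big bottle, standing: 42 mm wide, 90 mm tall with a screw cap; its body is straight to about 55 mm up: grip it there, not by the cap. Point on its axis, 45 mm above its underside; z = its axis.
- small_center (a point): Centre of the small bottle, standing: 28 mm wide, 62 mm tall with a screw cap; its body is straight to about 38 mm up: grip it there, not by the cap. Point on its axis, 31 mm above its underside; z = its axis.
- pin_grip (a point): Centre of the locking pin's round grip, 45 mm above the tip. The steel pin stands upright in its stand; from its tip up: 10 mm shaft with pointed end, 28 mm long; collar 20 mm wide, 4 mm thick; grip 16 mm wide from 32 to 58 mm. z up along the pin.
- pin_collar (a point): Underside of the pin's collar on its axis, 28 mm above the tip, 17 mm below pin_grip. The collar rests on the top lug when the pin is fully home.
- pin_stand: Black block 50 x 50 x 30 mm, fixed, with one hole 12 mm wide in its top in which the pin stands to its collar. Origin at the centre of its underside.
- block: Bystander: small grey clamp block with a side screw, 22 x 52 mm, 22 mm tall. Origin at the centre of its underside.
- tape: Bystander: white tape roll, 54 mm wide, 12 mm tall, lying flat. Origin at the centre of its underside.
- nose_cone: Bystander: small white nose cone, 20 mm wide, 34 mm tall, upright. Origin at the centre of its underside.
- big_bottle: The big bottle as a solid; origin at the centre of its underside.
- small_bottle: The small bottle as a solid; origin at the centre of its underside.
- lock_pin: The locking pin as a solid; origin at its tip.
Not all that is in view belongs to the job. Leave any blue or pink look-alike of the small_bottle alone.

How it is judged:
By the outcome, as a careful person would: the job done as asked, in the order asked, and still so for the second after the job is handed in, while the arm keeps its last pose, push and grip.
It also fails if it takes over 72 s, if anything falls off the work surface, if the arm or the gripper's body presses on something with over 40 N, if the wrist force passes 120 N, or if a joint passes its speed limit or range.

## Working session

There is one attempt and no reset: what is moved stays moved. The work goes in short steps, Python scripts to look and compute and a shell command to move; the robot and the scene stay as the last step left them, time stands still between calls to the robot, and variables do not carry over. Pictures are saved under pics/ and viewed, at most 10 in all, crops included, and the job is handed in when it is done.

```bash
mkdir -p pics
cat > h.py <<'E'
import numpy as np, cv2
from rig import ctrl
def cap(n,f,crop=None,s=1):
    c=ctrl.capture(n); im=c["pixels"]
    np.savez('pics/'+f+'.npz',**{k:c[k] for k in c})
    if crop: x0,y0,x1,y1=crop; im=im[y0:y1,x0:x1]
    cv2.imwrite('pics/'+f+'.png',cv2.resize(im,None,fx=s,fy=s,interpolation=cv2.INTER_CUBIC)); return c
def ray(c,u,v,fish=False):
    x=(u-c["cx"])/c["fx"]; y=(v-c["cy"])/c["fy"]
    if fish:
        r=np.hypot(x,y); d=np.array([x/r*np.sin(r),y/r*np.sin(r),np.cos(r)]) if r>0 else np.array([0,0,1.])
    else: d=np.array([x,y,1.])
    R=np.array(c["R"]); return -R.T@np.array(c["t"]), R.T@d
def onz(c,u,v,z,fish=False):
    o,d=ray(c,u,v,fish); return np.round(o+d*(z-o[2])/d[2],1)
def proj(c,X):
    p=np.array(c["R"])@np.array(X,float)+np.array(c["t"]); return np.round([c["fx"]*p[0]/p[2]+c["cx"],c["fy"]*p[1]/p[2]+c["cy"]],1)
E
python3 - <<'E'
from h import *
a=cap("top","t0",s=1.56);b=cap("side","s0",s=1.56)
for c in(a,b): print(c["fx"],c["cx"],c["cy"],ray(c,256,192))
s=ctrl.sense();print(s["time_s"],s["eef_pos"],s["ee_rot"],s["grip_width"])
E
```

```text
381.1035406596919 254.32054380375766 191.83298847283345 (array([ 430.59512254,   -3.74211232, 1255.06159246]), array([ 0.08795443, -0.00976737, -0.99608646]))
400.004015306567 256.31650128439355 189.23156899749978 (array([ 252.10731949, -865.41363711,  576.80954387]), array([ 0.27093082,  0.81887331, -0.50605486]))
0.1 [137.81442421 506.36583325 247.79788227] [-2.13773310e-04  1.32519878e-01  9.91180176e-01 -5.43534828e-04] 0.9986390220896626
```

View pics/t0.png

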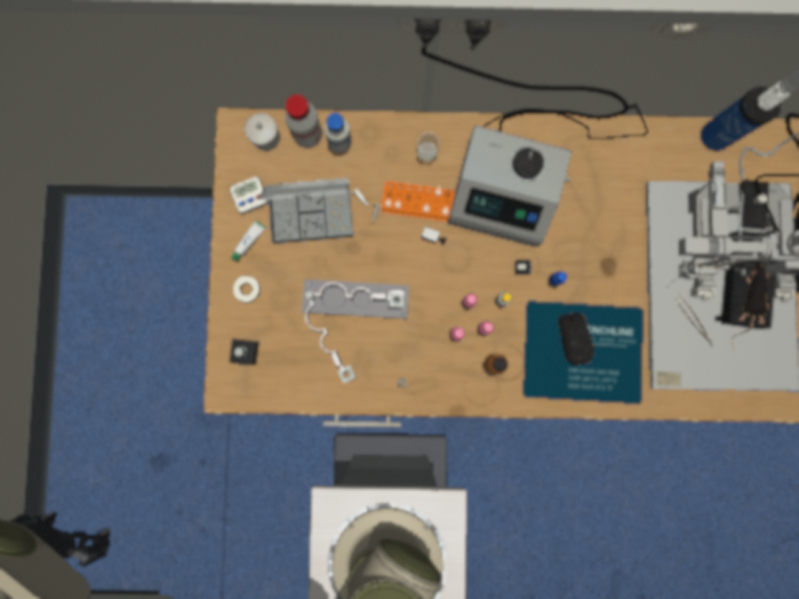

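View pics/s0.png

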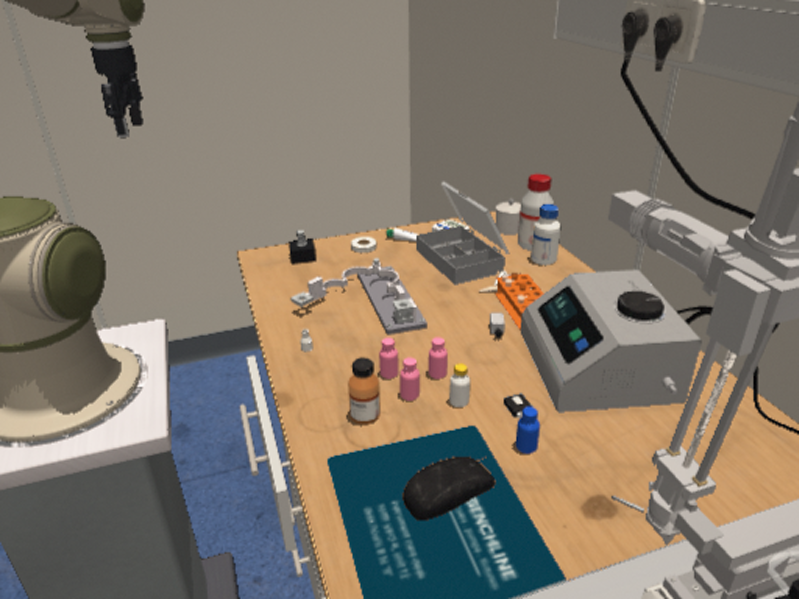

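The top view shows the carrier at (355,300), with its hinge at the left end and the swinging half open towards the robot. The pin stand is at (243,351), the big brown bottle at (496,365), the tape roll at (245,289), the nose cone at (402,382) and the clamp block at (433,236).

Small-bottle candidates: pink at (469,300), (457,333) and (486,328), blue at (558,278), and white with a yellow cap at (504,300). The white one fits, because blue and pink are excluded. I'll confirm that in an enlarged crop.

Run:
```python
from h import *
t=np.load('pics/t0.npz')["pixels"];s=np.load('pics/s0.npz')["pixels"]
a=cv2.resize(t[170:255,140:340],None,fx=4,fy=4,interpolation=cv2.INTER_CUBIC)
b=cv2.resize(s[205:270,180:380],None,fx=4,fy=4,interpolation=cv2.INTER_CUBIC)
cv2.imwrite('pics/c1.png',np.vstack([a,b]))
```

```text
(no output)
```

View pics/c1.png

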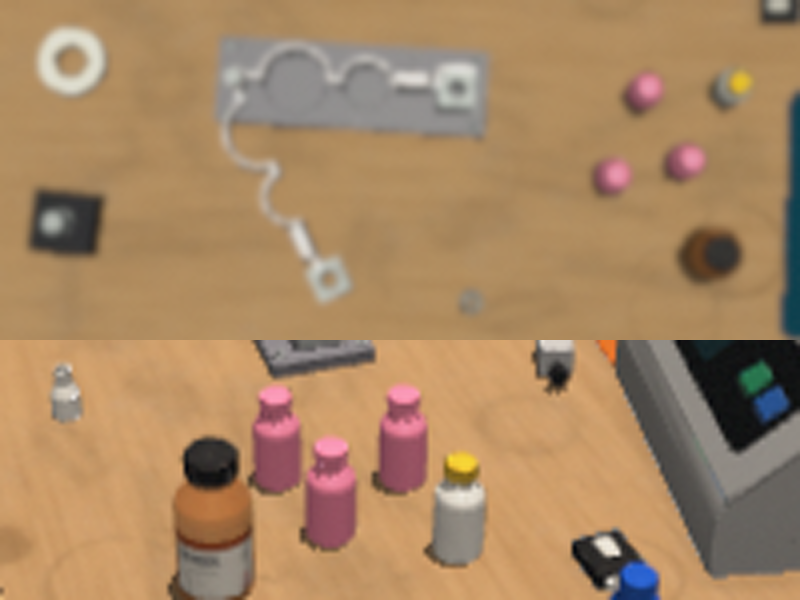

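The crop confirms the small bottle: white with a yellow cap, at crop (740,82) from above and (459,510) from the side. The pinks and the blue one are excluded. Next I'll compute positions.

Run:
```python
from h import *
c=np.load('pics/t0.npz'); s=np.load('pics/s0.npz')
f=lambda X,Y:(140+(X+.5)/4-.5,170+(Y+.5)/4-.5)
g=lambda X,Y:(180+(X+.5)/4-.5,205+(Y-340+.5)/4-.5)
for n,X,Y,z in [("TL",222,38,10),("TR",487,52,10),("BR",486,133,10),("BL",217,122,10),("hinge",232,75,45),("hole",457,87,40),("bigwell",296,80,6),("smallwell",365,86,6),("fixtab",411,79,49),("bigcap",722,254,90),("smallcap",740,82,62),("pintop",51,220,60),("standTL",37,190,30),("sTR",103,194,30),("sBR",97,254,30),("sBL",31,248,30),("swtab",301,238,49),("swlug",327,279,30),("cone",470,301,30),("pinkR",686,160,62),("pinkT",647,88,62),("pinkL",613,174,62),("tape",71,61,12)]:
    print(n,onz(c,*f(X,Y),z))
print("side bigcap top",onz(s,*g(211,452),90),"small cap top",onz(s,*g(462,463),62),"small base",onz(s,*g(458,552),4),"cone tip",onz(s,*g(64,370),34))
```

```text
TL [579.4 184.8  10. ]
TR [571.8 -33.1  10. ]
BR [505.1 -33.3  10. ]
BL [510.2 186.7  10. ]
hinge [545.7 170.6  45. ]
hole [539.8  -8.8  40. ]
bigwell [546.2 123.5   6. ]
smallwell [542.3  66.7   6. ]
fixtab [544.7  27.9  49. ]
bigcap [ 411.3 -212.4   90. ]
smallcap [ 545.8 -231.4   62. ]
pintop [428.2 305.9  60. ]
standTL [451.8 325.9  30. ]
sTR [449.6 273.   30. ]
sBR [401.7 276.   30. ]
sBL [405.6 328.7  30. ]
swtab [417.5 111.9  49. ]
swlug [385.1  92.1  30. ]
cone [369.6 -22.2  30. ]
pinkR [ 483.6 -189.1   62. ]
pinkT [ 539.7 -158.1   62. ]
pinkL [ 471.7 -132.    62. ]
tape [558.  307.3  12. ]
side bigcap top [ 414.  -216.5   90. ] small cap top [ 546.8 -235.3   62. ] small base [ 545.  -238.5    4. ] cone tip [370.5 -27.7  34. ]
```

```bash
python3 -m jog '[{"delta_pos":[292,-406,60],"angular":[0,0,-1.335],"fingers":0.75},{"delta_pos":[292,-406,60],"angular":[0,0,-1.335],"fingers":0.75},{"delta_pos":[292,-406,60],"angular":[0,0,-1.335],"fingers":0.75},{"delta_pos":[292,-406,60],"angular":[0,0,-1.335],"fingers":0.75},{"delta_pos":[292,-406,60],"angular":[0,0,-1.335],"fingers":0.75},{"delta_pos":[292,-406,60],"angular":[0,0,-1.335],"fingers":0.75},{"delta_pos":[292,-406,60],"angular":[0,0,-1.335],"fingers":0.75},{"delta_pos":[292,-406,60],"angular":[0,0,-1.335],"fingers":0.75},{"delta_pos":[292,-406,60],"angular":[0,0,-1.335],"fingers":0.75},{"delta_pos":[292,-406,60],"angular":[0,0,-1.335],"fingers":0.75}]' 40
python3 - <<'E'
from h import *
c=cap("wrist","w1",s=1.56); print(c["fx"],c["cx"],c["cy"],c["R"],ray(c,256,192)[0]); print(ctrl.sense()["eef_pos"],ctrl.sense()["ee_rot"])
E
```

```text
time_s: 1.35
eef_pos: [429.6, 100.7, 307.9]
ee_rot: [-0.0, 0.718, 0.696, -0.0]
force: [-0.0, -0.6, -0.1]
grip_width: 0.75
grip_force: 0.0
297.3186396354542 259.57799288154115 191.55010012844502 [[ 9.99507152e-01 -3.13785048e-02 -9.18110413e-04]
 [-2.97627262e-02 -9.56527985e-01  2.90117897e-01]
 [-9.98166412e-03 -2.89947588e-01 -9.56990472e-01]] [431.95681377 174.25345727 432.36609941]
[429.34814374 101.29442804 308.02551601] [-3.68132315e-04  7.17318241e-01  6.96745562e-01 -1.64393114e-04]
```

View pics/w1.png

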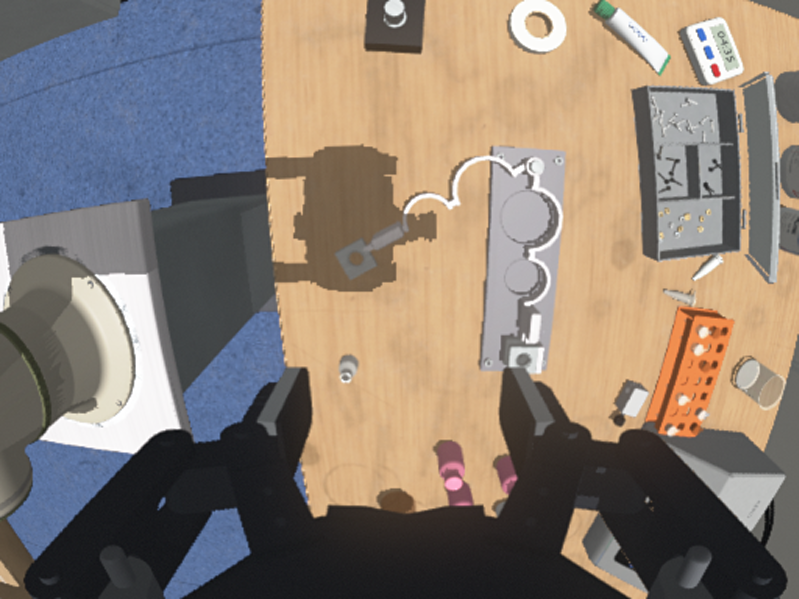

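The wrist view shows the carrier clearly: hinge (536,166), large recess (528,217), small recess (523,275), lock hole (523,361), pin top (395,12) and swinging tab (388,238).

Run:
```python
from h import *
c=np.load('pics/w1.npz')
f=lambda X,Y:((X+.5)/1.56-.5,(Y+.5)/1.56-.5)
for n,X,Y,z in [("hinge",536,166,45),("bigwell",528,217,10),("smallwell",523,275,10),("hole",523,360,40),("plateTL",494,148,10),("TR",565,152,10),("BL",481,369,10),("BR",542,373,10),("pintop",395,11,60),("tab",388,238,49),("swlug",356,259,30),("conetip",346,376,34)]:
    print(n,onz(c,*f(X,Y),z,True))
```

```text
hinge [542.1 170.9  45. ]
bigwell [544.6 122.7  10. ]
smallwell [541.1  66.9  10. ]
hole [537.5  -8.4  40. ]
plateTL [512.4 186.7  10. ]
TR [580.7 184.7  10. ]
BL [502.1 -30.2  10. ]
BR [567.3 -38.5  10. ]
pintop [427.5 300.7  60. ]
tab [415.2 111.9  49. ]
swlug [385.2  90.9  30. ]
conetip [368.6 -21.8  34. ]
```

```bash
python3 -m jog '[{"delta_pos":[-17,-315,-138],"angular":[0,0,0],"fingers":0.75},{"delta_pos":[-17,-315,-138],"angular":[0,0,0],"fingers":0.75},{"delta_pos":[-17,-315,-138],"angular":[0,0,0],"fingers":0.75},{"delta_pos":[-17,-315,-138],"angular":[0,0,0],"fingers":0.75},{"delta_pos":[-17,-315,-138],"angular":[0,0,0],"fingers":0.75},{"delta_pos":[-17,-315,-138],"angular":[0,0,0],"fingers":0.75},{"delta_pos":[-17,-315,-138],"angular":[0,0,0],"fingers":0.75}]'
python3 - <<'E'
from h import *
c=cap("wrist","w2",s=1.56); print(ray(c,256,192)[0]); print(ctrl.sense()["eef_pos"])
E
```

```text
time_s: 2.28
eef_pos: [412.7, -214.2, 169.4]
ee_rot: [-0.001, 0.718, 0.696, -0.0]
force: [0.2, 0.7, -0.0]
grip_width: 0.75
grip_force: 0.0
[ 415.06359052 -140.85520115  293.93508513]
[ 412.97756954 -213.38077407  170.09499591]
```

View pics/w2.png

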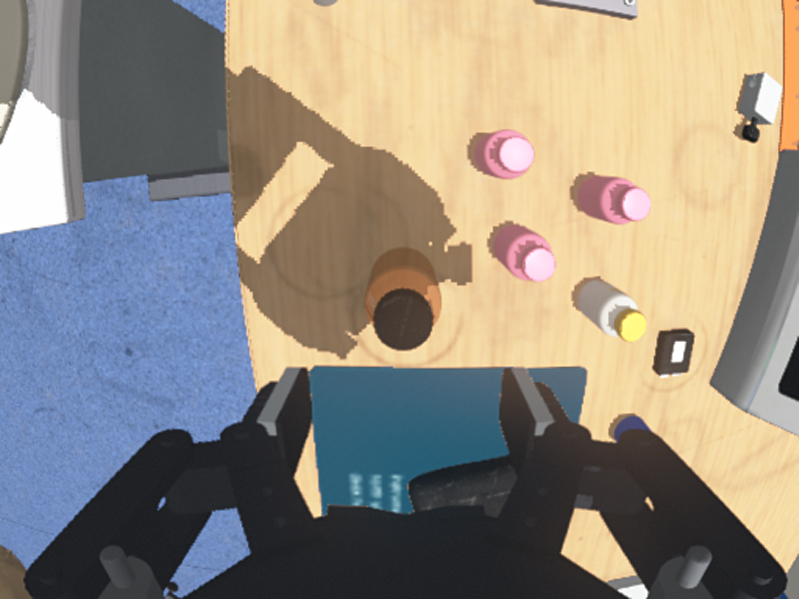

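The cap top of the big bottle is at (404,321), the small bottle's yellow cap at (631,326), and the nearest pink cap at (539,264).

Run:
```python
from h import *
c=np.load('pics/w2.npz')
f=lambda X,Y:((X+.5)/1.56-.5,(Y+.5)/1.56-.5)
for n,X,Y,z in [("big",404,321,90),("bigL",374,321,90),("bigR",433,321,90),("small",631,326,62),("pink",539,264,62),("black",678,353,10),("hinge",325,-4,30)]:
    print(n,onz(c,*f(X,Y),z,True))
```

```text
big [ 411.9 -213.    90. ]
bigL [ 397.9 -212.6   90. ]
bigR [ 425.5 -213.5   90. ]
small [ 542.7 -231.2   62. ]
pink [ 483.4 -193.8   62. ]
black [ 617.4 -275.7   10. ]
hinge [372.  -38.2  30. ]
```

```bash
python3 -m jog '[{"delta_pos":[-1,1,-50],"angular":[0,0,0],"fingers":0.75},{"delta_pos":[-1,1,-95],"angular":[0,0,0],"fingers":0.75},{"delta_pos":[-1,1,-120],"angular":[0,0,0],"fingers":0.75},{"delta_pos":[-1,1,-126],"angular":[0,0,0],"fingers":0.75},{"delta_pos":[-1,1,-126],"angular":[0,0,0],"fingers":0.3},{"delta_pos":[-1,1,-126],"angular":[0,0,0],"fingers":0.3},{"delta_pos":[-1,1,-126],"angular":[0,0,0],"fingers":0.3},{"delta_pos":[-1,1,-126],"angular":[0,0,0],"fingers":0.3},{"delta_pos":[-1,1,-126],"angular":[0,0,0],"fingers":0.3}]' 40
```

```text
time_s: 3.45
eef_pos: [412.5, -213.5, 45.6]
ee_rot: [0.001, 0.718, 0.696, 0.0]
force: [-0.7, 3.0, 8.1]
grip_width: 0.475
grip_force: 40.7
```

```bash
python3 -m jog '[{"delta_pos":[0,0,40],"angular":[0,0,0],"fingers":0.3},{"delta_pos":[0,0,100],"angular":[0,0,0],"fingers":0.3},{"delta_pos":[25,50,110],"angular":[0,0,0],"fingers":0.3},{"delta_pos":[47,100,110],"angular":[0,0,0],"fingers":0.3},{"delta_pos":[70,155,110],"angular":[0,0,0],"fingers":0.3},{"delta_pos":[93,210,110],"angular":[0,0,0],"fingers":0.3},{"delta_pos":[115,265,110],"angular":[0,0,0],"fingers":0.3},{"delta_pos":[127,315,110],"angular":[0,0,0],"fingers":0.3},{"delta_pos":[131,337,110],"angular":[0,0,0],"fingers":0.3},{"delta_pos":[131,337,110],"angular":[0,0,0],"fingers":0.3}]' 40
python3 - <<'E'
from h import *
c=cap("wrist","w3",s=1.56); print(ctrl.sense()["eef_pos"])
E
```

```text
time_s: 4.7
eef_pos: [542.9, 124.9, 154.8]
ee_rot: [0.0, 0.717, 0.697, 0.0]
force: [-0.1, -0.4, -0.7]
grip_width: 0.472
grip_force: 41.2
[542.81344968 123.76495677 154.6925799 ]
```

View pics/w3.png

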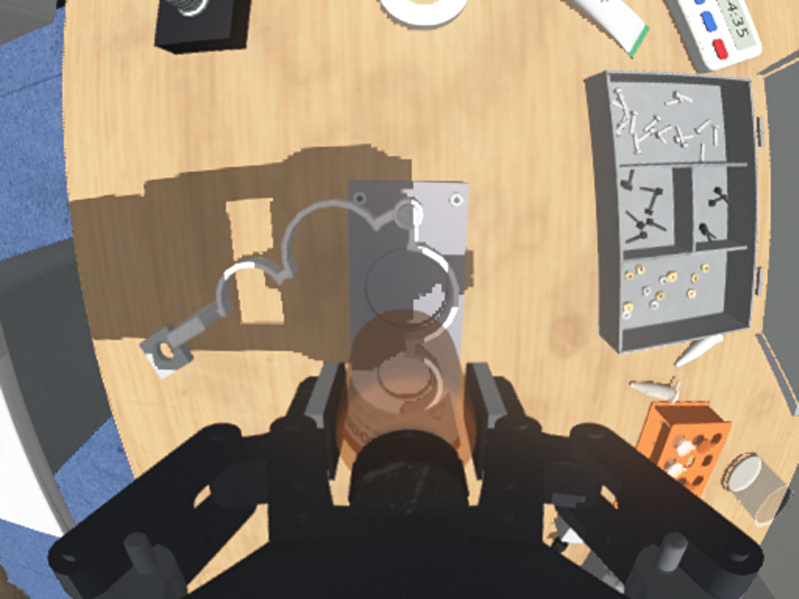

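The bottle is held upright between the pads with its cap at about (410,487). The large recess centre is at (408,288) and the small one at (406,376).

Run:
```python
from h import *
c=np.load('pics/w3.npz')
f=lambda X,Y:((X+.5)/1.56-.5,(Y+.5)/1.56-.5)
for n,X,Y,z in [("bigwell",409,288,10),("bigL",366,288,10),("bigR",452,288,10),("small",406,376,10),("hinge",408,214,45),("capL",350,485,200),("capR",469,485,200),("captop",410,431,200),("screw1",360,199,10),("screw2",456,200,10)]:
    print(n,onz(c,*f(X,Y),z,True))
```

```text
bigwell [545.2 123.7  10. ]
bigL [519.2 124.5  10. ]
bigR [571.1 123.   10. ]
small [541.7  65.   10. ]
hinge [545.6 172.3  45. ]
capL [530.9 132.5 200. ]
capR [556.9 131.7 200. ]
captop [544.3 146.7 200. ]
screw1 [518.2 178.1  10. ]
screw2 [573.8 176.   10. ]
```

```bash
python3 -m jog '[{"delta_pos":[1.5,0,-40],"angular":[0,0,0],"fingers":0.3},{"delta_pos":[1.5,0,-75],"angular":[0,0,0],"fingers":0.3},{"delta_pos":[1.5,0,-92],"angular":[0,0,0],"fingers":0.3},{"delta_pos":[1.5,0,-98],"angular":[0,0,0],"fingers":0.3},{"delta_pos":[1.5,0,-102],"angular":[0,0,0],"fingers":0.3},{"delta_pos":[1.5,0,-104.5],"angular":[0,0,0],"fingers":0.3},{"delta_pos":[1.5,0,-105.5],"angular":[0,0,0],"fingers":0.3},{"delta_pos":[1.5,0,-105.5],"angular":[0,0,0],"fingers":0.3}]' 40
```

```text
time_s: 5.75
eef_pos: [544.8, 123.6, 49.7]
ee_rot: [0.0, 0.718, 0.696, 0.0]
force: [-0.9, 0.2, 5.6]
grip_width: 0.473
grip_force: 41.8
```

```bash
python3 -m jog '[{"delta_pos":[0,0,0.5],"angular":[0,0,0],"fingers":0.75},{"delta_pos":[0,0,0.5],"angular":[0,0,0],"fingers":0.75},{"delta_pos":[0,0,0.5],"angular":[0,0,0],"fingers":0.75},{"delta_pos":[0,0,40],"angular":[0,0,0],"fingers":0.75},{"delta_pos":[0,0,95],"angular":[0,0,0],"fingers":0.75},{"delta_pos":[0,-50,110],"angular":[0,0,0],"fingers":0.75},{"delta_pos":[0,-110,110],"angular":[0,0,0],"fingers":0.75},{"delta_pos":[0,-170,110],"angular":[0,0,0],"fingers":0.75},{"delta_pos":[0,-230,110],"angular":[0,0,0],"fingers":0.65},{"delta_pos":[0,-290,100],"angular":[0,0,0],"fingers":0.65}]' 40
python3 -m jog '[{"delta_pos":[0.5,-50,-20],"angular":[0,0,0],"fingers":0.65},{"delta_pos":[0.5,-64,-40],"angular":[0,0,0],"fingers":0.65},{"delta_pos":[0.5,-66,-50],"angular":[0,0,0],"fingers":0.65},{"delta_pos":[0.5,-66,-50],"angular":[0,0,0],"fingers":0.65}]'
python3 - <<'E'
from h import *
c=cap("wrist","w4",s=1.56); print(ctrl.sense()["eef_pos"]);cap("side","s4",(180,130,340,250),5)
E
```

```text
time_s: 7.0
eef_pos: [544.5, -168.6, 149.3]
ee_rot: [0.001, 0.718, 0.696, 0.0]
force: [0.8, 0.2, 0.1]
grip_width: 0.65
grip_force: 0.0
time_s: 7.5
eef_pos: [544.9, -231.0, 98.3]
ee_rot: [-0.001, 0.717, 0.697, -0.0]
force: [0.7, -0.1, 0.9]
grip_width: 0.648
grip_force: 0.0
[ 545.25634451 -231.08280146   99.09019072]
```

View pics/w4.png

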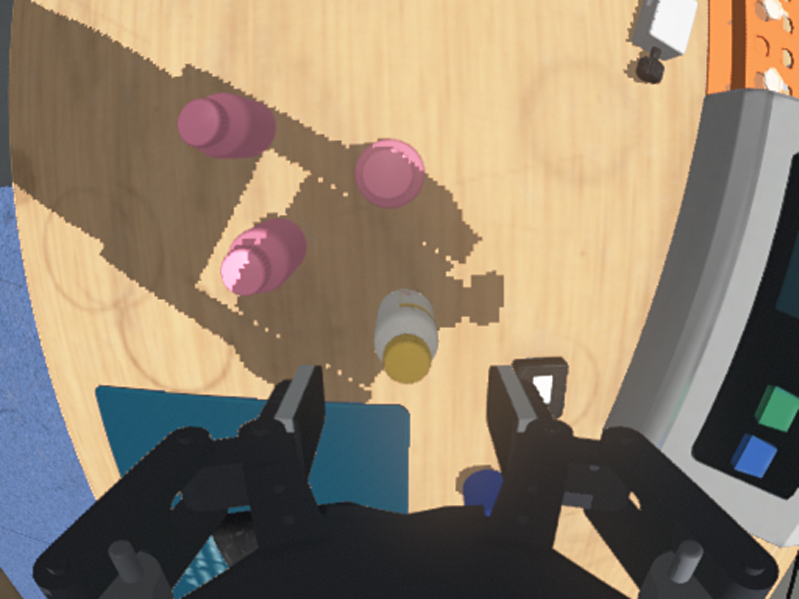

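View pics/s4.png

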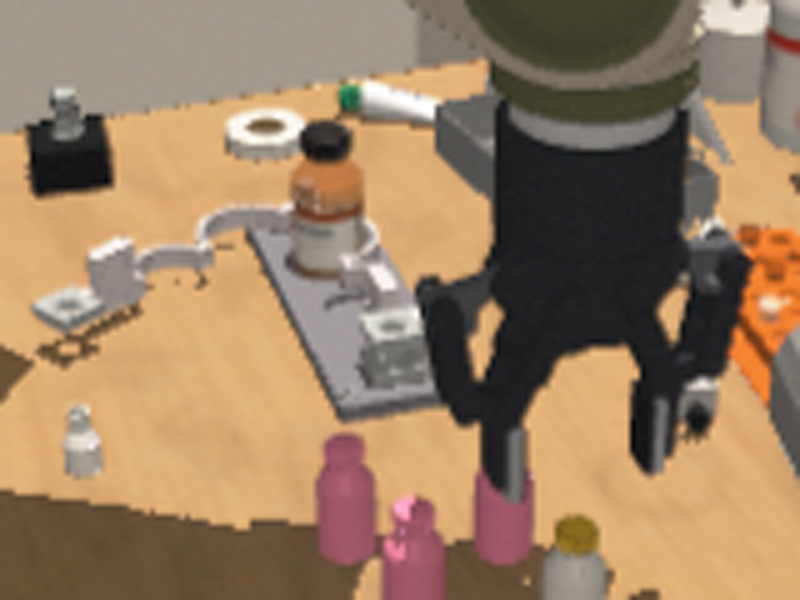

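The big bottle stands upright in the large well (side crop, 325,210). The small bottle's cap is at (407,358) between the open fingers, and the blue bottle is at (484,490).

Run:
```python
from h import *
c=np.load('pics/w4.npz')
f=lambda X,Y:((X+.5)/1.56-.5,(Y+.5)/1.56-.5)
for n,X,Y,z in [("cap",407,358,62),("capL",383,358,62),("capR",431,358,62),("base",406,319,0),("blue",484,485,62),("black",541,388,12),("blackleft",515,388,12)]:
    print(n,onz(c,*f(X,Y),z,True))
```

```text
cap [ 545.5 -229.5   62. ]
capL [ 536.4 -229.2   62. ]
capR [ 554.6 -229.8   62. ]
base [ 545.  -235.5    0. ]
blue [ 577.9 -293.4   62. ]
black [ 615.  -272.3   12. ]
blackleft [ 600.7 -271.3   12. ]
```

```bash
python3 -m jog '[{"delta_pos":[0.4,1.4,-30],"angular":[0,0,0],"fingers":0.65},{"delta_pos":[0.4,1.4,-52],"angular":[0,0,0],"fingers":0.65},{"delta_pos":[0.4,1.4,-58.8],"angular":[0,0,0],"fingers":0.65},{"delta_pos":[0.4,1.4,-58.8],"angular":[0,0,0],"fingers":0.15},{"delta_pos":[0.4,1.4,-58.8],"angular":[0,0,0],"fingers":0.15},{"delta_pos":[0.4,1.4,-58.8],"angular":[0,0,0],"fingers":0.15},{"delta_pos":[0.4,1.4,-58.8],"angular":[0,0,0],"fingers":0.15},{"delta_pos":[0.4,1.4,-58.8],"angular":[0,0,0],"fingers":0.15}]' 30
```

```text
time_s: 8.6
eef_pos: [545.9, -231.3, 41.2]
ee_rot: [0.001, 0.718, 0.696, 0.0]
force: [-0.4, 0.3, 7.1]
grip_width: 0.309
grip_force: 29.8
```

```bash
python3 -m jog '[{"delta_pos":[0,0,40],"angular":[0,0,0],"fingers":0.15},{"delta_pos":[0,0,85],"angular":[0,0,0],"fingers":0.15},{"delta_pos":[-1,55,90],"angular":[0,0,0],"fingers":0.15},{"delta_pos":[-1,115,90],"angular":[0,0,0],"fingers":0.15},{"delta_pos":[-2,175,90],"angular":[0,0,0],"fingers":0.15},{"delta_pos":[-3,235,90],"angular":[0,0,0],"fingers":0.15},{"delta_pos":[-3,280,80],"angular":[0,0,0],"fingers":0.15},{"delta_pos":[-3,296.6,60],"angular":[0,0,0],"fingers":0.15},{"delta_pos":[-3,296.6,30],"angular":[0,0,0],"fingers":0.15},{"delta_pos":[-3,296.6,14],"angular":[0,0,0],"fingers":0.15}]'
python3 -m jog '[{"delta_pos":[0,0,0],"angular":[0,0,0],"fingers":0.15},{"delta_pos":[0,0,-4],"angular":[0,0,0],"fingers":0.15},{"delta_pos":[0,0,-6.5],"angular":[0,0,0],"fingers":0.15},{"delta_pos":[0,0,-6.5],"angular":[0,0,0],"fingers":0.15}]'
python3 -m jog '[{"delta_pos":[0,0,-2],"angular":[0,0,0],"fingers":0.15},{"delta_pos":[0,0,-3],"angular":[0,0,0],"fingers":0.15},{"delta_pos":[0,0,-3],"angular":[0,0,0],"fingers":0.15}]'
```

```text
time_s: 9.85
eef_pos: [541.9, 65.7, 53.0]
ee_rot: [-0.0, 0.718, 0.697, -0.0]
force: [-0.2, -0.7, -0.7]
grip_width: 0.305
grip_force: 29.8
time_s: 10.35
eef_pos: [542.4, 65.5, 47.7]
ee_rot: [0.0, 0.718, 0.696, 0.0]
force: [0.0, 0.2, -0.2]
grip_width: 0.304
grip_force: 29.8
time_s: 10.72
eef_pos: [542.5, 65.6, 45.2]
ee_rot: [0.0, 0.718, 0.696, 0.0]
force: [-2.5, 0.3, 6.6]
grip_width: 0.307
grip_force: 30.7
```

```bash
python3 -m jog '[{"delta_pos":[0,0,0.5],"angular":[0,0,0],"fingers":0.65},{"delta_pos":[0,0,0.5],"angular":[0,0,0],"fingers":0.65},{"delta_pos":[0,0,0.5],"angular":[0,0,0],"fingers":0.65},{"delta_pos":[0,0,35],"angular":[0,0,0],"fingers":0.65},{"delta_pos":[0,0,75],"angular":[0,0,0],"fingers":0.65},{"delta_pos":[-40,0,75],"angular":[0,0,0],"fingers":0.65},{"delta_pos":[-90,0,75],"angular":[0,0,0],"fingers":0},{"delta_pos":[-130,0,75],"angular":[0,0,0],"fingers":0},{"delta_pos":[-140,0,75],"angular":[0,0,0],"fingers":0}]'
python3 - <<'E'
from h import *
w=cap("wrist","w5",s=1.56);cap("top","t5");s=cap("side","s5")
p=np.array(ctrl.sense()["eef_pos"]);print(p)
yaw=-.033;C=np.array([[np.cos(yaw),-np.sin(yaw)],[np.sin(yaw),np.cos(yaw)]]);H=np.array([545.5,171.3])
for th in [1.15,1.07,.93,.8,.65,.5,.35,.25,.15,.1,.05,0]:
    c,s=np.cos(-th),np.sin(-th);R=np.array([[c,-s],[s,c]])
    n=R@[-1,0]; q=R@[-10.5,-144]+n*(14.5*abs(n[0])+11*abs(n[1]))
    print(th,np.round(C@q+H-p[:2],1),np.round(C@q+H,1))
E
```

```text
time_s: 11.85
eef_pos: [400.7, 65.7, 119.6]
ee_rot: [-0.0, 0.718, 0.696, -0.0]
force: [1.3, 0.9, 0.8]
grip_width: 0.017
grip_force: 0.0
[403.21248951  65.430854   119.82349813]
1.15 [-1.  75.9] [402.2 141.3]
1.07 [ 1.5 65.1] [404.7 130.6]
0.93 [ 8.1 46.6] [411.3 112. ]
0.8 [16.6 30.1] [419.8  95.5]
0.65 [29.1 12.3] [432.4  77.7]
0.5 [44.6 -3.7] [447.8  61.8]
0.35 [ 62.6 -17.3] [465.8  48.2]
0.25 [ 75.9 -24.8] [479.1  40.6]
0.15 [ 90.  -30.9] [493.3  34.5]
0.1 [ 97.4 -33.4] [500.6  32. ]
0.05 [104.9 -35.5] [508.1  29.9]
0 [112.5 -37.2] [515.8  28.2]
```

View pics/w5.png

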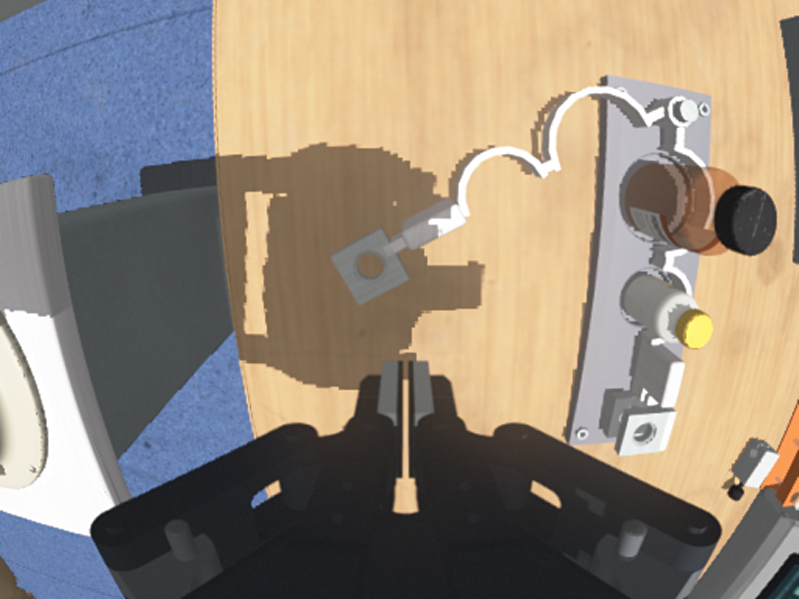

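Both bottles stand in their wells. The swinging tab is at (432,226) and its lug hole at (371,265). The outer side is upwards in this picture (+y), so I'll push from there.

```bash
python3 - <<'E'
from h import *
c=np.load('pics/w5.npz')
f=lambda X,Y:((X+.5)/1.56-.5,(Y+.5)/1.56-.5)
for n,X,Y,z in [("tab",430,224,49),("lughole",371,265,30),("hinge",684,110,45),("hole",645,433,40)]: print(n,onz(c,*f(X,Y),z,True))
E
python3 -m jog '[{"delta_pos":[-4,60,0],"angular":[0,0,0],"fingers":0},{"delta_pos":[-4,79,-15],"angular":[0,0,0],"fingers":0},{"delta_pos":[-4,79,-50],"angular":[0,0,0],"fingers":0},{"delta_pos":[-4,79,-69.5],"angular":[0,0,0],"fingers":0},{"delta_pos":[-4,79,-69.5],"angular":[0,0,0],"fingers":0}]'
```

```text
tab [412.6 113.   49. ]
lughole [385.2  91.8  30. ]
hinge [536.6 168.9  45. ]
hole [537.4  -7.9  40. ]
time_s: 12.62
eef_pos: [398.7, 144.6, 49.0]
ee_rot: [-0.001, 0.718, 0.696, -0.001]
force: [0.0, 0.5, 0.2]
grip_width: 0.0
grip_force: 0.0
```

```bash
python3 -m jog '[{"delta_pos":[6.5,-14.5,0],"angular":[0,0,0],"fingers":0},{"delta_pos":[13,-33,0],"angular":[0,0,0],"fingers":0},{"delta_pos":[22,-49.5,0],"angular":[0,0,0],"fingers":0},{"delta_pos":[34.5,-67.5,0],"angular":[0,0,0],"fingers":0},{"delta_pos":[50,-83,0],"angular":[0,0,0],"fingers":0},{"delta_pos":[68,-97,0],"angular":[0,0,0],"fingers":0},{"delta_pos":[81,-104.5,0],"angular":[0,0,0],"fingers":0},{"delta_pos":[95,-110.5,0],"angular":[0,0,0],"fingers":0},{"delta_pos":[102.5,-113,0],"angular":[0,0,0],"fingers":0},{"delta_pos":[110,-115,0],"angular":[0,0,0],"fingers":0}]'
python3 -m jog '[{"delta_pos":[4,-1,0],"angular":[0,0,0],"fingers":0},{"delta_pos":[7,-2,0],"angular":[0,0,0],"fingers":0},{"delta_pos":[8.5,-2,0],"angular":[0,0,0],"fingers":0},{"delta_pos":[8.5,-2,0],"angular":[0,0,0],"fingers":0}]'
```

```text
time_s: 13.88
eef_pos: [508.6, 29.5, 50.0]
ee_rot: [-0.0, 0.718, 0.696, -0.0]
force: [-1.2, -0.3, 0.6]
grip_width: -0.003
grip_force: 0.2
time_s: 14.38
eef_pos: [515.6, 27.7, 49.9]
ee_rot: [-0.001, 0.717, 0.697, -0.001]
force: [-7.0, -1.1, 3.8]
grip_width: -0.004
grip_force: 3.5
```

```bash
python3 -m jog '[{"delta_pos":[2,0,0],"angular":[0,0,0],"fingers":0},{"delta_pos":[2,0,0],"angular":[0,0,0],"fingers":0},{"delta_pos":[2,0,0],"angular":[0,0,0],"fingers":0}]'
python3 - <<'E'
from h import *
c=cap("top","t6");d=cap("side","s6")
E
```

```text
time_s: 14.75
eef_pos: [515.9, 27.7, 49.8]
ee_rot: [-0.003, 0.717, 0.697, -0.003]
force: [-16.3, -1.5, 11.8]
grip_width: 0.002
grip_force: 8.4
```

```bash
python3 -m jog '[{"delta_pos":[-15,0,0],"angular":[0,0,0],"fingers":0},{"delta_pos":[-30,0,10],"angular":[0,0,0],"fingers":0},{"delta_pos":[-40,30,60],"angular":[0,0,0],"fingers":0.5},{"delta_pos":[-55,80,85],"angular":[0,0,0],"fingers":0.5},{"delta_pos":[-65,135,85],"angular":[0,0,0],"fingers":0.5},{"delta_pos":[-75,190,85],"angular":[0,0,0],"fingers":0.5},{"delta_pos":[-85,245,85],"angular":[0,0,0],"fingers":0.5},{"delta_pos":[-91.3,273.9,85],"angular":[0,0,0],"fingers":0.5},{"delta_pos":[-91.3,273.9,85],"angular":[0,0,0],"fingers":0.5},{"delta_pos":[-91.3,273.9,85],"angular":[0,0,0],"fingers":0.5}]'
python3 - <<'E'
from h import *
w=cap("wrist","w7"); t=cap("top","t7"); print(ctrl.sense()["eef_pos"])
a=cv2.resize(w["pixels"][150:300,160:360],None,fx=4,fy=4)[:, :]
b=cv2.resize(t["pixels"][180:235,190:270],None,fx=4.5,fy=4.5,interpolation=cv2.INTER_CUBIC)
print(a.shape,b.shape)
a=cv2.resize(w["pixels"][150:300,170:370],None,fx=2.2,fy=2.2,interpolation=cv2.INTER_CUBIC)
o=np.load('pics/w5.npz')["pixels"][40:310,350:512]; o=cv2.resize(o,None,fx=2,fy=2,interpolation=cv2.INTER_CUBIC)
out=np.zeros((600,800,3),np.uint8); out[:330,:440]=a; out[335:335+b.shape[0],:b.shape[1]]=b; out[:540,450:774]=o
cv2.imwrite('pics/v10.png',out)
E
```

```text
time_s: 16.1
eef_pos: [427.6, 300.9, 135.0]
ee_rot: [0.0, 0.718, 0.696, -0.0]
force: [0.8, 0.7, 0.1]
grip_width: 0.5
grip_force: 0.0
[427.88511526 300.57536979 135.0353145 ]
(600, 800, 3) (248, 360, 3)
```

View pics/v10.png

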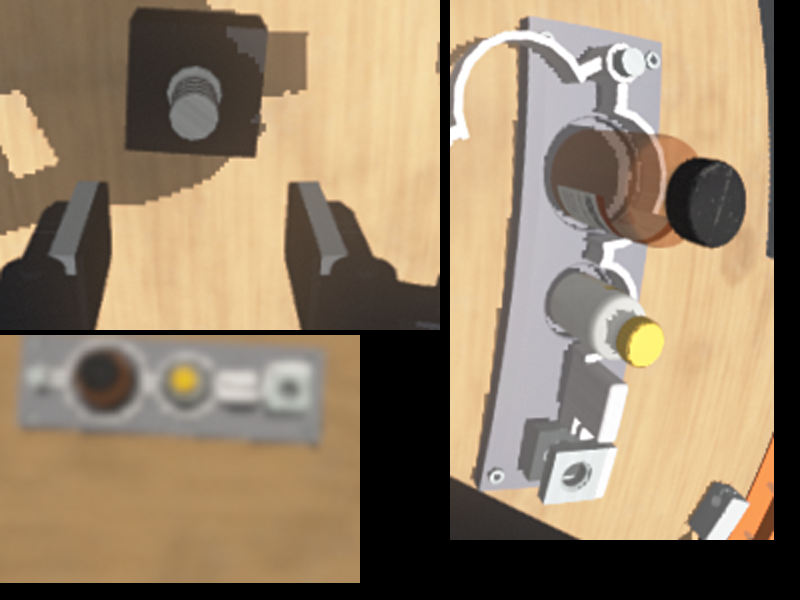

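The carrier is shut with both bottles inside. The pin's top is at (195,118) in the wrist crop, and the lock hole is at (290,387) in the top crop and (576,476) in the right-hand crop.

Run:
```python
from h import *
w=np.load('pics/w7.npz');t=np.load('pics/t7.npz');o=np.load('pics/w5.npz')
g=lambda X,Y,k,x0,y0:(x0+(X+.5)/k-.5,y0+(Y+.5)/k-.5)
for X,Y in [(195,118),(170,118),(219,118),(195,140)]: print("pin",onz(w,*g(X,Y,2.2,170,150),60,True))
print("collar ring L,R,top",onz(w,*g(167,95,2.2,170,150),34,True),onz(w,*g(221,95,2.2,170,150),34,True),onz(w,*g(194,67,2.2,170,150),34,True))
for X,Y in [(133,10),(267,20),(256,157),(127,149)]: print("stand",onz(w,*g(X,Y,2.2,170,150),30,True))
print("hole t",onz(t,*g(290,387-335,4.5,190,180),40),"hole o",onz(o,*g(126,476,2,350,40),40,True))
```

```text
pin [426.8 305.2  60. ]
pin [418.8 305.5  60. ]
pin [434.6 305.   60. ]
pin [426.6 297.6  60. ]
collar ring L,R,top [416.6 305.3  34. ] [436.1 304.7  34. ] [426.7 315.4  34. ]
stand [405.7 336.1  30. ]
stand [453.3 331.   30. ]
stand [449.1 278.4  30. ]
stand [400.2 283.1  30. ]
hole t [540.5  -9.4  40. ] hole o [536.9  -8.3  40. ]
```

```bash
python3 -m jog '[{"delta_pos":[-0.7,3.7,-40],"angular":[0,0,0],"fingers":0.5},{"delta_pos":[-0.7,3.7,-70],"angular":[0,0,0],"fingers":0.5},{"delta_pos":[-0.7,3.7,-81],"angular":[0,0,0],"fingers":0.5},{"delta_pos":[-0.7,3.7,-81],"angular":[0,0,0],"fingers":0.05},{"delta_pos":[-0.7,3.7,-81],"angular":[0,0,0],"fingers":0.05},{"delta_pos":[-0.7,3.7,-81],"angular":[0,0,0],"fingers":0.05},{"delta_pos":[-0.7,3.7,-81],"angular":[0,0,0],"fingers":0.05},{"delta_pos":[-0.7,3.7,-81],"angular":[0,0,0],"fingers":0.05}]' 60
```

```text
time_s: 17.2
eef_pos: [427.5, 305.3, 55.1]
ee_rot: [0.0, 0.718, 0.696, 0.001]
force: [0.0, -1.8, 6.7]
grip_width: 0.15
grip_force: 58.9
```

```bash
python3 -m jog '[{"delta_pos":[0,0,40],"angular":[0,0,0],"fingers":0.05},{"delta_pos":[0,0,95],"angular":[0,0,0],"fingers":0.05},{"delta_pos":[10,-40,115],"angular":[0,0,0],"fingers":0.05},{"delta_pos":[30,-98,115],"angular":[0,0,0],"fingers":0.05},{"delta_pos":[50,-155,115],"angular":[0,0,0],"fingers":0.05},{"delta_pos":[70,-212,115],"angular":[0,0,0],"fingers":0.05},{"delta_pos":[95,-265,110],"angular":[0,0,0],"fingers":0.05},{"delta_pos":[110,-305,90],"angular":[0,0,0],"fingers":0.05},{"delta_pos":[112.2,-313.8,60],"angular":[0,0,0],"fingers":0.05},{"delta_pos":[112.2,-313.8,50],"angular":[0,0,0],"fingers":0.05}]'
python3 -m jog '[{"delta_pos":[0,0,0],"angular":[0,0,0],"fingers":0.05},{"delta_pos":[0,0,0],"angular":[0,0,0],"fingers":0.05},{"delta_pos":[0,0,-6],"angular":[0,0,0],"fingers":0.05},{"delta_pos":[0,0,-10],"angular":[0,0,0],"fingers":0.05},{"delta_pos":[0,0,-13],"angular":[0,0,0],"fingers":0.05},{"delta_pos":[0,0,-16],"angular":[0,0,0],"fingers":0.05},{"delta_pos":[0,0,-16],"angular":[0,0,0],"fingers":0.05}]'
```

```text
time_s: 18.45
eef_pos: [538.3, -9.0, 102.7]
ee_rot: [-0.001, 0.718, 0.696, -0.001]
force: [-0.3, -0.5, -0.2]
grip_width: 0.15
grip_force: 59.2
time_s: 19.32
eef_pos: [538.9, -8.6, 87.8]
ee_rot: [-0.0, 0.718, 0.696, -0.0]
force: [0.1, 0.8, 0.2]
grip_width: 0.149
grip_force: 59.2
```

```bash
python3 -m jog '[{"delta_pos":[0,0,-3],"angular":[0,0,0],"fingers":0.05},{"delta_pos":[0,0,-6],"angular":[0,0,0],"fingers":0.05},{"delta_pos":[0,0,-8],"angular":[0,0,0],"fingers":0.05},{"delta_pos":[0,0,-8],"angular":[0,0,0],"fingers":0.05}]'
```

```text
time_s: 19.82
eef_pos: [538.9, -8.6, 79.8]
ee_rot: [-0.0, 0.718, 0.696, -0.0]
force: [-0.9, 0.5, -1.2]
grip_width: 0.145
grip_force: 59.2
```

```bash
python3 -m jog '[{"delta_pos":[0,0,-3],"angular":[0,0,0],"fingers":0.05},{"delta_pos":[0,0,-6],"angular":[0,0,0],"fingers":0.05},{"delta_pos":[0,0,-9],"angular":[0,0,0],"fingers":0.05},{"delta_pos":[0,0,-9],"angular":[0,0,0],"fingers":0.05}]'
python3 -m jog '[{"delta_pos":[0,0,-3],"angular":[0,0,0],"fingers":0.05},{"delta_pos":[0,0,-6],"angular":[0,0,0],"fingers":0.05},{"delta_pos":[0,0,-7.5],"angular":[0,0,0],"fingers":0.05},{"delta_pos":[0,0,-7.5],"angular":[0,0,0],"fingers":0.05}]'
```

```text
time_s: 20.32
eef_pos: [538.9, -8.6, 70.7]
ee_rot: [-0.0, 0.718, 0.696, -0.0]
force: [-0.1, -0.0, -0.1]
grip_width: 0.148
grip_force: 59.2
time_s: 20.82
eef_pos: [539.2, -8.7, 65.0]
ee_rot: [0.0, 0.718, 0.697, 0.0]
force: [-6.6, 0.6, 17.9]
grip_width: 0.147
grip_force: 61.2
```

```bash
python3 -m jog '[{"delta_pos":[0,0,0.5],"angular":[0,0,0],"fingers":0.5},{"delta_pos":[0,0,0.5],"angular":[0,0,0],"fingers":0.5},{"delta_pos":[0,0,0.5],"angular":[0,0,0],"fingers":0.5},{"delta_pos":[0,0,20],"angular":[0,0,0],"fingers":0.5},{"delta_pos":[0,0,48],"angular":[0,0,0],"fingers":0.6},{"delta_pos":[1.5,20,48],"angular":[0,0,0],"fingers":0.8},{"delta_pos":[1.5,36,48],"angular":[0,0,0],"fingers":0.8},{"delta_pos":[1.5,36,48],"angular":[0,0,0],"fingers":0.8}]'
python3 - <<'E'
from h import *
w=cap("wrist","w8"); s=cap("side","s8"); t=cap("top","t8"); a=np.load('pics/s6.npz'); 
# brightness patch check where pin should be seen: grip centre, top in the side view; and empty stand
for X in ([539,-8.6,57],[539,-8.6,68],[427,305,50]):
    u,v=proj(s,X).astype(int); print(X,(u,v),s["pixels"][v-1:v+2,u-1:u+2].mean((0,1)).round(),a["pixels"][v-1:v+2,u-1:u+2].mean((0,1)).round())
print(ctrl.sense()["eef_pos"])
E
```

```text
time_s: 21.82
eef_pos: [540.2, 28.3, 111.1]
ee_rot: [-0.0, 0.717, 0.697, -0.0]
force: [0.1, 0.8, 0.3]
grip_width: 0.798
grip_force: 0.0
[539, -8.6, 57] (np.int64(257), np.int64(188)) [90. 92. 93.] [154. 158. 167.]
[539, -8.6, 68] (np.int64(257), np.int64(184)) [106. 109. 111.] [137. 139. 147.]
[427, 305, 50] (np.int64(191), np.int64(150)) [133. 145. 153.] [104. 108. 109.]
[540.43396358  27.03709548 111.18887237]
```

```bash
python3 -m jog '[{"delta_pos":[0,0,-35],"angular":[0,0,0],"fingers":0.8},{"delta_pos":[0,0,-65],"angular":[0,0,0],"fingers":0.8},{"delta_pos":[0,0,-75.5],"angular":[0,0,0],"fingers":0.8},{"delta_pos":[0,0,-75.5],"angular":[0,0,0],"fingers":0.1},{"delta_pos":[0,0,-75.5],"angular":[0,0,0],"fingers":0.1},{"delta_pos":[0,0,-75.5],"angular":[0,0,0],"fingers":0.1},{"delta_pos":[0,0,-75.5],"angular":[0,0,0],"fingers":0.1},{"delta_pos":[0,0,-75.5],"angular":[0,0,0],"fingers":0.1},{"delta_pos":[0,0,-75.5],"angular":[0,0,0],"fingers":0.1},{"delta_pos":[0,0,-75.5],"angular":[0,0,0],"fingers":0.1}]' 70
```

```text
time_s: 23.22
eef_pos: [539.8, 27.3, 37.2]
ee_rot: [-0.001, 0.718, 0.696, -0.001]
force: [-7.7, -0.6, 10.3]
grip_width: 0.227
grip_force: 71.0
```

```bash
python3 -m jog '[{"delta_pos":[-0.7,0,0.5],"angular":[0,0,0],"fingers":0.1},{"delta_pos":[-0.7,0,0.5],"angular":[0,0,0],"fingers":0.1},{"delta_pos":[-0.7,0,0.5],"angular":[0,0,0],"fingers":0.1}]' 70 && python3 -c "
from rig import ctrl
print(ctrl.finish_job())"
```

```text
time_s: 23.6
eef_pos: [539.7, 27.3, 37.2]
ee_rot: [-0.0, 0.718, 0.696, -0.0]
force: [-4.1, -1.0, 7.1]
grip_width: 0.229
grip_force: 71.3
the job is handed in; nothing more can be done
None
```

The job is handed in at 23.6 s: both bottles are loaded in order, the carrier is shut, the pin is home and released, and the gripper is still squeezing the tabs at about 71 N. I confirmed the bottles and the shut carrier by picture, but the pin and the final squeeze only from position, force and pixel readings.

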